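# Set a wax block in the sawing board and clamp it

## Robot

A 6-joint arm with a two-finger parallel gripper is mounted at the origin on a cart in front of the work surface, level with it; the furniture and walls round the work are solid. World frame = base frame: x ahead of the robot, y to its left, z up, the work surface at z = 0. Lengths are in mm, angles in rad, forces in N, time in s.
With the tool pointing down it reaches from about 375 to 825 mm from the base axis. Payload 5.5 kg.
Tool frame: the origin (TCP) lies on the centre line of the jaws, within the pads' length; the fingertips stand 17 mm ahead of it and the grasp point (between the pads) lies 2 mm behind it; z points along the fingers, x is the direction in which the jaws open and shut, and the axes are right-handed (so a half turn about z gives the same grasp; the last joint's range is limited). The gripper opens to 85 mm and grips with 20 to 120 N. Pads are 22 mm wide; open, the fingers measure 114 mm over their backs; the gripper's body (76 mm by 85 mm) begins 54 mm behind the grasp point. The pads swing forward as they close: fully open they stand 13 mm farther back than shut.
Start: joints at [-1.209, 0.314, -0.047, 1.21, 0, 1.571], TCP at [212.371, -561.154, 248.299] pointing down, gripper open.
Joint ranges: [-2.67, 2.67], [-0.69, 1.73], [-1.03, 1.25], [-2.08, 2.16], [-1.42, 1.45], [-3.14, 3.14]. Speed limits (rad/s): [2.39, 2.39, 3.01, 3.14, 3.14, 3.14].

## Interface

Orientations are given as a rotation vector (axis times angle).
In Python, from cell import * gives the robot as it stands.
- The arm moves only by the tool step_arm, never from a script. Its argument "rows" is a list of rows, each an object of numbers: "claw": the gripper command: -1 is shut, 1 is fully open, values between are in proportion; "dx", "dy", "dz": the shift along the tool's x, y, z in m; "turn": the turn about the tool's z in degrees. A call has 1 to 20 rows; each row shifts and turns the commanded pose from where the row before left it, along the tool's axes as they then stand; what a row does not reach is not made up. A row lasts 1/8 s, in which the tool goes at most 62.5 mm and 10.7 degrees, less where a joint would pass 70% of its speed; a pose out of reach is approached as far as the arm can. A call with a gripper value outside its range is refused whole. The fingers move at their own pace and stop on an object; "force" is the grip in N (left out, the last holds). Time passes only in rows, so rows that do not move let the fingers close. It gives the time, the measured TCP pose, the force and the opening at its end, in the units of the state.
- read_state(): the state, without advancing time (a new reading comes with each control period).
- camera(name): name is "scene" or "top"; returns the picture (420x560x3 uint8, red, green, blue); there is no depth.
- camera_model(name): a dict with "fov_y" (degrees; the focal length in pixels is half the picture's height over the tangent of half this angle, whatever the lens; pixels are square), "cx", "cy" (the principal point, pixels), "camera_from_world" (4x4, takes a point from world to camera coordinates). Camera axes: x right, y up, looking along -z (the intrinsics and any distortion apply to the point x, -y, -z); pixel columns grow to the right and rows downward; lengths in mm; the calibration is good to about 2 mm. A picture is of the moment at which its call begins. camera_model takes no time and is no camera call.
- close_job(): hands the job in, once; it reports no verdict.
The state is a dict: "time_s": time; "qpos": joint angles; "joint_velocities": joint speeds; "effort": joint torques, N m; "ee_pos": TCP position; "eef_rot": TCP orientation; "ft_force": force on the tool from outside, world axes, zero at the start; "ft_torque": the same for the moment, N m; "grip_width": finger opening in mm.
Only numpy, scipy, OpenCV 4.12 (cv2) and the standard library are available. Lean on these libraries where they do the work, as an engineer would, in place of code of your own. Each camera call takes 0.05 s, during which the arm holds its last target.

## Task

Get the block of carving wax ready for sawing: slide it over the sawing board until its long side lies flat along the fence and its end touches the length stop, and only then swing the cam lever round until it grips the block there. Only push, with the fingertips: the block must not be pinched or lifted off the board, the length stop must keep its setting, and the tools lying round about must not be disturbed.

Things in the scene. Friction and masses are not known exactly. Their poses are not given: they have to be found in the camera images.
- sawing_board: Wooden sawing board, 140 (x) x 250 (y) x 9 mm, screwed down on the work surface. Origin: centre of its underside, so its top is at z = 9 mm. Its x axis points across it to the fence, y along the fence towards the length stop, z up. A 2 mm saw slot crosses it at y = +60 mm. Only the length stop, the cam lever and the wax block can move on it.
- fence_foot (a point): Point at the foot of the fence's face, on the board's top, at x = +48, y = 0 mm of the sawing board; axes parallel to the sawing board's. The fence is a straight aluminium bar along the board's whole far edge; its face looks along -x, it is 20 mm thick and stands 24 mm above the board's top.
- length_stop: Aluminium stop on the fence, brass screw on top, highest point 42 mm above the board's top. Stands 6 to 20 mm beyond the saw slot (differs each time), clamped: it slips only above about 60 N. Origin: foot of the middle of its face, on the board's top, 19 mm in front of the fence face. The face looks along the sawing board's -y, is 30 mm wide and 26 mm high; axes parallel to the sawing board's.
- wax_block: Loose rectangular block of blue carving wax, 38 (x) x 52 (y) x 26 (z) mm, 50 to 85 g, lying flat on the part of the sawing board away from the stop, its y axis within 30 degrees of the board's y. Origin: centre of its underside. Set right, its +x side (52 mm long) is on the fence and its +y end on the stop.
- cam_lever: Clamp: dark steel disc, 24 mm across, turning 4.5 mm off-centre on an upright bolt, with a flat lever on top. Origin: bolt axis, on the board's top, at x = 0, y = +40 mm of the sawing board. Disc 2 to 20 mm, lever 20 to 27 mm above the board's top. Fully open when its axes are parallel to the board's (starts 0 to 15 degrees from that); then 40.5 mm are free between disc and fence.
- lever_knob (a point): Centre of the top of the lever's black upright knob, 15 mm across, 62 mm from the bolt; 49 mm above the board's top, its foot 27 mm. Fully open it lies at 150 degrees from the board's x (towards y). It swings counter-clockwise from above, first away from the stop, with about 1 N; on a seated block the disc bites after 60 to 75 degrees (100 at most if empty), resists and stays where it is left.
- slide_gauge: Bystander: brass slide gauge, 125 mm long and 9 mm high, lying beside the sawing board's stop end. Origin: centre of its underside.
- tweezers: Bystander: steel tweezers, 124 mm long and 9 mm high, lying beside the sawing board's end away from the stop. Origin: centre of the underside.
- round_tin: Bystander: round black tin, 62 mm across and 26 mm high, some way behind the fence. Origin: centre of its underside.
- loupe: Bystander: folding loupe, 22 x 33 x 12 mm, beyond the slide gauge. Origin: centre of its underside.
- piercing_saw: Bystander: piercing saw with a steel bow frame (130 x 75 mm) and a wooden handle, lying flat well to the stop side of the sawing board, 20 mm high. Origin: where the blade meets the handle.
Things that resemble listed ones, but are neither listed nor needed, are in the scene too. Of the things that look like the wax_block, the larger one is meant.

How it is judged (in metres and radians):
On the way, in this order (a step that is already met when the one before it is completed fails the run):
1. the wax block lies flat along the fence with its end on the length stop, the cam lever still open (x of wax_block in the frame of sawing_board above 0.027 m and angle between the y axis of wax_block and the y axis of sawing_board, either way round below 0.035 rad and y of wax_block in the frame of length_stop above -0.0285 m and angle between the x axis of cam_lever and the x axis of sawing_board, either way round below 0.6 rad), for 0.2 s.
2. the cam lever is swung round and the cam grips the block (angle between the x axis of cam_lever and the x axis of sawing_board, either way round above 0.8 rad and contact force between cam_lever and wax_block above 2 N), for 0.2 s.
At the end, for the whole second after the job is handed in: The block is at rest flat on the sawing board, its long side on the fence (gap under 2 mm, within 2 degrees of parallel), its end on the length stop (gap under 2.5 mm), the lever swung by more than 46 degrees and the cam pressing on the block with more than 2 N by itself (all of step 2 and x of wax_block in the frame of sawing_board above 0.027 m and angle between the y axis of wax_block and the y axis of sawing_board, either way round below 0.035 rad and y of wax_block in the frame of length_stop above -0.0285 m and z of wax_block in the frame of sawing_board below 0.012 m and linear speed of wax_block below 0.01 m/s); the robot touches nothing.
It fails at once if the wax block is pinched between the fingers (squeezed by them while it bears on nothing else) (contact force between the fingers and wax_block above 25 N and contact force between sawing_board and wax_block below 8 N).
It fails at once if the wax block is lifted off the board or tipped (z of wax_block in the frame of sawing_board above 0.015 m or angle between wax_block's own z axis and vertical above 0.25 rad).
It fails at once if the length stop is driven off its setting by more than 2 mm (distance of length_stop from where it was at the start of the episode above 0.002 m).
It fails at once if a tool lying round about is moved by more than 15 mm (distance of any of slide_gauge, tweezers, round_tin, loupe, piercing_saw from where it was at the start of the episode above 0.015 m).
It also fails if it takes over 51 s, if anything falls off the work surface, if the arm or the gripper's body presses on something with over 40 N, if the wrist force passes 120 N, or if a joint passes its speed limit or range.

## Working session

There is one attempt and no reset: what is moved stays moved. The work goes in short steps, Python scripts to look and compute and a tool call to move; the robot and the scene stay as the last step left them, time stands still between calls to the robot, and variables do not carry over. Pictures are saved under pics/ and viewed, and the job is handed in when it is done.

Besides the shell and the picture viewer there is one more tool, called after "Request:" in YAML: its name, and indented under it one key for each argument. step_arm: Moves the arm, as the interface text tells. Its arguments: {"type":"object","properties":{"rows":{"type":"array"},"force":{"type":"number"}},"required":["rows"]}

```bash
mkdir -p pics; ls
python3 - <<'E'
from cell import *
import cv2
s=read_state();print(s)
for n in("scene","top"):
    im=camera(n);cv2.imwrite(f"pics/{n}0.png",im[:,:,::-1]);m=camera_model(n);print(n,m)
E
```

```text
pics
{'time_s': 0.0, 'qpos': array([-1.20901304e+00,  3.14209164e-01, -4.80723508e-02,  1.21020818e+00,
       -9.75365881e-06,  1.57076549e+00]), 'joint_velocities': array([-0.000161  ,  0.00108959, -0.0005843 , -0.00098931, -0.0004861 ,
       -0.0001401 ]), 'effort': array([ 8.05803866e-04, -5.39593041e+01,  3.39748585e+01,  1.92556169e-02,
        1.27131858e-05,  9.30645598e-06]), 'ee_pos': array([ 212.16806179, -560.64698831,  247.44760279]), 'eef_rot': array([-2.58408959e+00,  1.78496067e+00,  2.19656656e-03]), 'ft_force': array([-0.45852116, -0.13163125,  0.09261546]), 'ft_torque': array([-0.01942686,  0.01297285, -0.00894545]), 'grip_width': 85.46564556407962}
scene {'fov_y': 44.697641621771176, 'cx': 280.02862750800716, 'cy': 197.55292647489182, 'camera_from_world': array([[ 5.58976118e-01, -8.28939136e-01,  2.01397151e-02,
        -3.84388177e+02],
       [ 3.77133980e-01,  2.75792590e-01,  8.84142753e-01,
        -2.22524755e+02],
       [-7.38454914e-01, -4.86619313e-01,  4.66782587e-01,
        -8.33280683e+02],
       [ 0.00000000e+00,  0.00000000e+00,  0.00000000e+00,
         1.00000000e+00]])}
top {'fov_y': 43.42334824847707, 'cx': 279.43754377069496, 'cy': 206.20942298061846, 'camera_from_world': array([[-1.14229150e-02, -9.99876273e-01, -1.08146352e-02,
        -7.81047884e+01],
       [ 9.89856864e-01, -1.28387689e-02,  1.41486943e-01,
        -4.98016246e+02],
       [-1.41608284e-01, -9.08874754e-03,  9.89881048e-01,
        -1.21841186e+03],
       [ 0.00000000e+00,  0.00000000e+00,  0.00000000e+00,
         1.00000000e+00]])}
```

View pics/scene0.png

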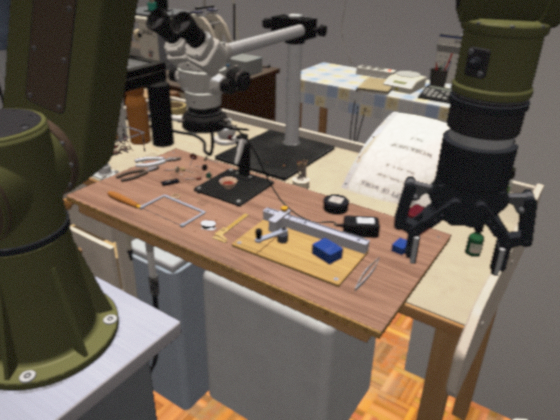

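View pics/top0.png

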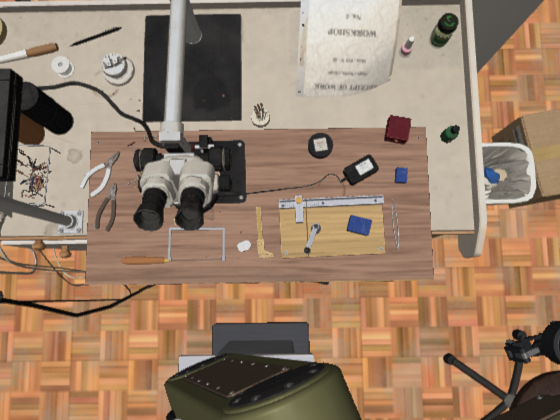

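The scene view shows the board at about (305,245) px with the blue block at (327,250). In the top view the board spans x 280–385, y 197–257, with the stop at (298,208), the lever at (313,238) and the block at (359,226). A smaller blue decoy lies at (401,175). Next I'll zoom in and measure.

```bash
cat > h.py <<'E'
from cell import *
import cv2, numpy as np
def cam(n):
    m=camera_model(n);f=210/np.tan(np.radians(m['fov_y']/2));return m,f
def ray(n,uv,z):
    m,f=cam(n);T=m['camera_from_world'];R=T[:3,:3];c=-R.T@T[:3,3]
    d=R.T@np.array([(uv[0]-m['cx'])/f,-(uv[1]-m['cy'])/f,-1]);return (c+d*(z-c[2])/d[2])
def proj(n,p):
    m,f=cam(n);q=m['camera_from_world']@np.r_[p,1];return np.array([m['cx']+f*q[0]/-q[2],m['cy']-f*q[1]/-q[2]])
def crop(n,im,x0,y0,w,h,k,name):
    c=im[y0:y0+h,x0:x0+w,::-1];cv2.imwrite('pics/'+name,cv2.resize(c,None,fx=k,fy=k,interpolation=cv2.INTER_CUBIC))
E
python3 - <<'E'
from h import *
im=cv2.imread('pics/top0.png')[:,:,::-1];crop('top',im,250,180,160,90,5,'t1.png')
im2=cv2.imread('pics/scene0.png')[:,:,::-1];crop('scene',im2,210,190,180,110,4,'s1.png')
for a in(im,im2):
    hsv=cv2.cvtColor(np.ascontiguousarray(a),cv2.COLOR_RGB2HSV)
    m=cv2.inRange(hsv,(105,120,40),(130,255,255));cs,_=cv2.findContours(m,0,1)
    for c in cs:
        if cv2.contourArea(c)>40:print(cv2.contourArea(c),cv2.minAreaRect(c))
E
```

```text
280.5 ((359.0294189453125, 224.88238525390625), (20.858062744140625, 14.794671058654785), 14.03624439239502)
126.5 ((491.5, 175.0), (14.0, 13.0), 90.0)
127.5 ((401.0, 175.0), (14.0, 10.0), 90.0)
126.5 ((399.800048828125, 245.6000213623047), (12.016654014587402, 13.281566619873047), 18.43494987487793)
402.5 ((326.7646789550781, 249.55880737304688), (27.611270904541016, 18.35034942626953), 30.963754653930664)
```

View pics/t1.png

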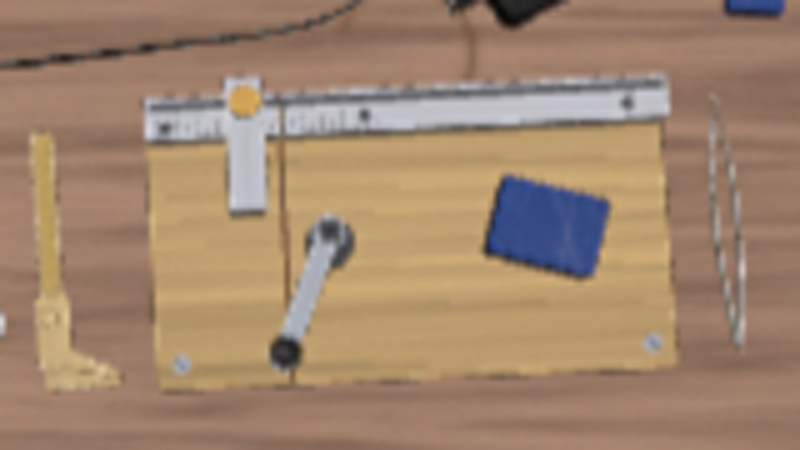

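View pics/s1.png

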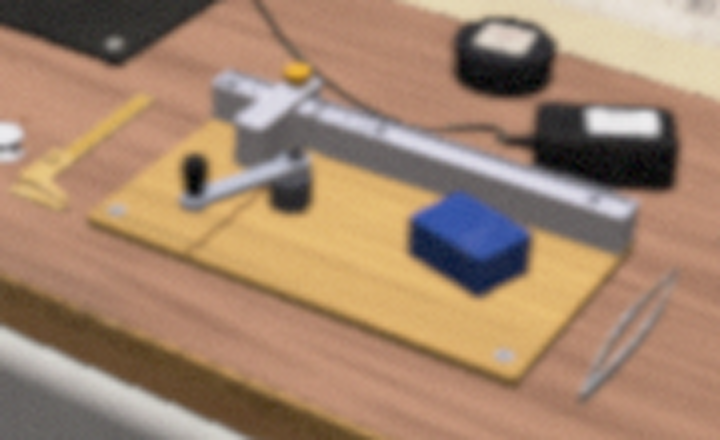

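```bash
cat >> h.py <<'E'
def t(x,y,k=5,x0=250,y0=180): return ((x+.5)/k-.5+x0,(y+.5)/k-.5+y0)
E
python3 - <<'E'
from h import *
def s(x,y): return t(x,y,4,210,190)
for n,p,z in [('nearL',(161,391),9),('nearR',(677,368),9),('fenceTopL',(147,142),33),('fenceTopR',(668,118),33),('fenceBackL',(145,98),33),('fenceBackR',(667,75),33),('stopFaceR tip',(266,212),35),('stopL tip',(230,212),35),('slot near',(293,385),9),('slot far',(286,148),9),('knob',(286,350),58),('bolt',(329,230),36),('wax1',(509,175),35),('wax2',(610,202),35),('wax3',(591,279),35),('wax4',(486,252),35),('gaugeTop',(41,133),9),('gaugeBR',(120,380),9),('gaugeRmid',(70,310),9),('tweeztop',(714,95),5),('tweezbot',(740,348),5),('decoy',(755,5),20)]:
    print(n,ray('top',t(*p),z).round(1))
print('SCENE')
for n,p,z in [('nearL',(92,217),9),('nearR',(515,381),9),('fenceTopRface',(632,212),33),('knob',(194,159),58),('wax far',(460,194),35),('waxR',(530,238),35),('waxnear',(478,265),35),('waxL',(411,218),35),('stoptip',(236,125),35)]:
    print(n,ray('scene',s(*p),z).round(1))
m=camera_model('top')['camera_from_world'];print(-m[:3,:3].T@m[:3,3])
E
```

```text
nearL [376.  -88.2   9. ]
nearR [ 384. -335.    9.]
fenceTopL [493.  -83.1  33. ]
fenceTopR [ 501.3 -330.9   33. ]
fenceBackL [514.2 -82.3  33. ]
fenceBackR [ 522.1 -331.2   33. ]
stopFaceR tip [ 458.6 -139.    35. ]
stopL tip [ 458.8 -122.    35. ]
slot near [ 378.1 -151.3    9. ]
slot far [ 492.6 -150.1    9. ]
knob [ 391.9 -146.3   58. ]
bolt [ 449.5 -168.5   36. ]
wax1 [ 474.7 -254.3   35. ]
wax2 [ 461.3 -301.6   35. ]
wax3 [ 424.9 -291.3   35. ]
wax4 [ 438.3 -242.4   35. ]
gaugeTop [501.4 -31.4   9. ]
gaugeBR [381.5 -68.6   9. ]
gaugeRmid [415.3 -44.9   9. ]
tweeztop [ 516.5 -359.     5. ]
tweezbot [ 393.4 -366.3    5. ]
decoy [ 557.9 -377.5   20. ]
SCENE
nearL [378.2 -89.3   9. ]
nearR [ 383.9 -335.4    9. ]
fenceTopRface [ 512.7 -331.3   33. ]
knob [ 391.2 -145.5   58. ]
wax far [ 473.6 -253.4   35. ]
waxR [ 458.5 -301.6   35. ]
waxnear [ 422.8 -292.2   35. ]
waxL [ 439.6 -244.5   35. ]
stoptip [ 463.2 -120.9   35. ]
[ 319.53540227  -95.56287808 1275.70093257]
```

Board centre is about (450, -209) with a yaw of +1.86°. The stop face is at y'≈70 in the board frame and the lever is about 6° from open. The block is at board (-3, -64), turned about -18° relative to the board. The first move goes above a start point behind the block on its -x side, with the jaws along the board's y.

Request:
step_arm:
  rows:
    - {"turn":9.45,"claw":-0.53}
    - {"turn":9.45}
    - {"dx":-0.035,"dy":-0.025}
    - {"dx":-0.035,"dy":-0.025}
    - {"dx":-0.035,"dy":-0.025}
    - {"dx":-0.035,"dy":-0.025}
    - {"dx":-0.035,"dy":-0.025}
    - {"dx":-0.035,"dy":-0.025}
    - {"dx":-0.035,"dy":-0.025,"dz":0.03}
    - {"dx":-0.035,"dy":-0.024,"dz":0.03}
    - {"dz":0.03}
    - {"dz":0.03}
    - {}

```text
$.rows[0]: bad value
```

```bash
cat >> h.py <<'E'
from scipy.spatial.transform import Rotation as Ro
PHI=0.0325;C=np.array([450.,-209.])
def b2w(p): c,s=np.cos(PHI),np.sin(PHI);return C+np.array([[c,-s],[s,c]])@np.array(p)
def w2b(p): c,s=np.cos(PHI),np.sin(PHI);return np.array([[c,s],[-s,c]])@(np.array(p)[:2]-C)
def st():
    s=read_state();R=Ro.from_rotvec(s['eef_rot']).as_matrix()
    print('t',round(s['time_s'],2),'board xy',w2b(s['ee_pos']).round(1),'z',s['ee_pos'][2].round(1),'toolx ang vs board',np.degrees(np.arctan2(R[1,0],R[0,0])-PHI).round(2),'tilt',np.degrees(np.arccos(-R[2,2])).round(2),'F',s['ft_force'].round(1),'w',round(s['grip_width'],1))
E
python3 -c "
from h import *
st();im=camera('scene');cv2.imwrite('pics/s2.png',im[:,:,::-1])"
```

```text
t 0.1 board xy [-249.1 -343.8] z 247.5 toolx ang vs board -71.13 tilt 0.09 F [0.8 0.6 0.7] w 85.7
```

View pics/s2.png

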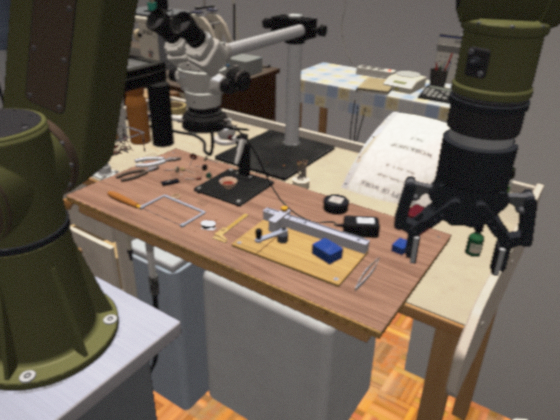

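The call was refused, so nothing moved and the picture is unchanged. I'll send every field in each row.

Request:
step_arm:
  rows:
    - {"dx":0,"dy":0,"dz":0,"turn":9.45,"claw":-0.53}
    - {"dx":0,"dy":0,"dz":0,"turn":9.45,"claw":-0.53}
    - {"dx":-0.035,"dy":-0.025,"dz":0,"turn":0,"claw":-0.53}
    - {"dx":-0.035,"dy":-0.025,"dz":0,"turn":0,"claw":-0.53}
    - {"dx":-0.035,"dy":-0.025,"dz":0,"turn":0,"claw":-0.53}
    - {"dx":-0.035,"dy":-0.025,"dz":0,"turn":0,"claw":-0.53}
    - {"dx":-0.035,"dy":-0.025,"dz":0,"turn":0,"claw":-0.53}
    - {"dx":-0.035,"dy":-0.025,"dz":0,"turn":0,"claw":-0.53}
    - {"dx":-0.035,"dy":-0.025,"dz":0.03,"turn":0,"claw":-0.53}
    - {"dx":-0.035,"dy":-0.024,"dz":0.03,"turn":0,"claw":-0.53}
    - {"dx":0,"dy":0,"dz":0.03,"turn":0,"claw":-0.53}
    - {"dx":0,"dy":0,"dz":0.03,"turn":0,"claw":-0.53}
    - {"dx":0,"dy":0,"dz":0,"turn":0,"claw":-0.53}

```text
time_s: 1.78
ee_pos: [400.6, -273.5, 126.3]
eef_rot: [2.256, -2.185, -0.008]
ft_force: [-0.6, -0.1, 0.5]
grip_width: 20.0
```

```bash
python3 -c "
from h import *
st();im=camera('scene');cv2.imwrite('pics/s3.png',im[:,:,::-1])"
```

```text
t 1.77 board xy [-51.5 -62.9] z 126.3 toolx ang vs board -90.01 tilt 0.28 F [-0.6 -0.1  0.5] w 20.0
```

View pics/s3.png

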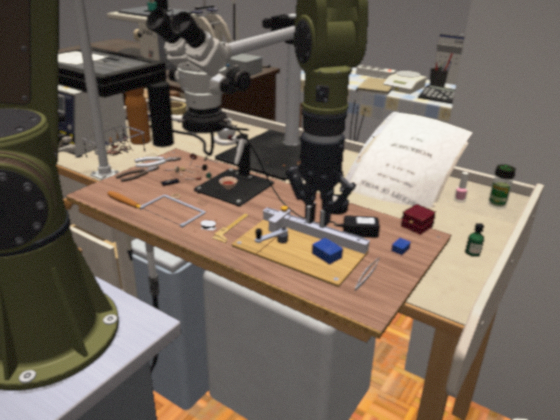

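The gripper hangs above and in front of the block, with the tips at about (310–325, 226) px. I'll descend carefully.

Request:
step_arm:
  rows:
    - {"dx":0,"dy":0,"dz":0.03,"turn":0,"claw":-0.53}
    - {"dx":0,"dy":0,"dz":0.03,"turn":0,"claw":-0.53}
    - {"dx":0,"dy":0,"dz":0.02,"turn":0,"claw":-0.53}
    - {"dx":0,"dy":0,"dz":0.004,"turn":0,"claw":-0.53}
    - {"dx":0,"dy":0,"dz":0,"turn":0,"claw":-0.53}

```text
time_s: 2.45
ee_pos: [403.1, -275.6, 45.4]
eef_rot: [-2.256, 2.186, -0.002]
ft_force: [0.5, -1.2, 0.1]
grip_width: 20.3
```

```bash
python3 -c "
from h import *
st();im=camera('scene');crop('scene',im,210,150,180,140,4,'s4.png')
for z in (15,20,25,30): print(z,[ (proj('scene',[*b2w((-62.5,-63+a)),z])-[210,150])*4 for a in (-17,17)])
"
```

```text
t 2.45 board xy [-49.1 -65. ] z 45.4 toolx ang vs board -90.05 tilt 0.08 F [ 0.5 -1.2  0.1] w 20.3
15 [array([438.06250301, 489.26648962]), array([376.05001058, 466.00022238])]
20 [array([438.65438039, 480.67831365]), array([376.48568985, 457.49388781])]
25 [array([439.24911158, 472.04872887]), array([376.92343622, 448.9471944 ])]
30 [array([439.84671725, 463.37743507]), array([377.36326446, 440.35985424])]
```

View pics/s4.png

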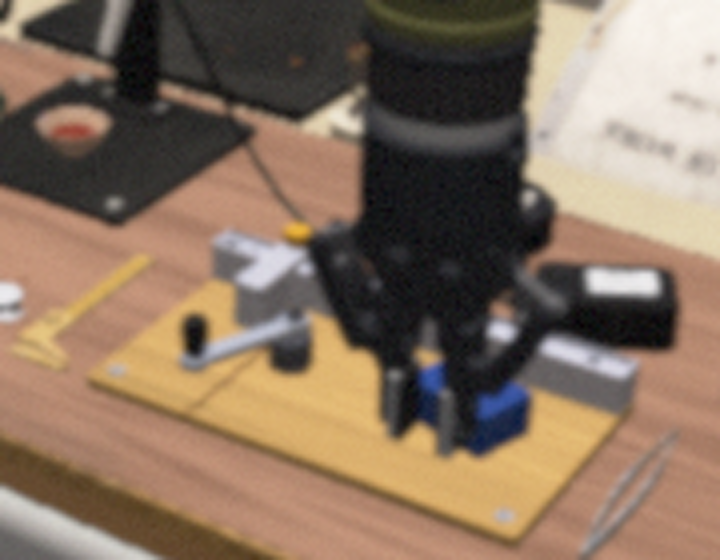

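The tips are at z≈28, which matches a 17 mm offset from the TCP. I'll lower by 7 mm and push towards the fence, stopping short of it.

Request:
step_arm:
  rows:
    - {"dx":0,"dy":0,"dz":0.007,"turn":0,"claw":-0.53}
    - {"dx":0,"dy":-0.005,"dz":0,"turn":0,"claw":-0.53}
    - {"dx":0,"dy":-0.005,"dz":0,"turn":0,"claw":-0.53}
    - {"dx":0,"dy":-0.004,"dz":0,"turn":0,"claw":-0.53}
    - {"dx":0,"dy":-0.004,"dz":0,"turn":0,"claw":-0.53}
    - {"dx":0,"dy":-0.004,"dz":0,"turn":0,"claw":-0.53}
    - {"dx":0,"dy":-0.004,"dz":0,"turn":0,"claw":-0.53}
    - {"dx":0,"dy":-0.004,"dz":0,"turn":0,"claw":-0.53}
    - {"dx":0,"dy":-0.004,"dz":0,"turn":0,"claw":-0.53}
    - {"dx":0,"dy":-0.004,"dz":0,"turn":0,"claw":-0.53}
    - {"dx":0,"dy":-0.004,"dz":0,"turn":0,"claw":-0.53}
    - {"dx":0,"dy":0,"dz":0,"turn":0,"claw":-0.53}

```text
time_s: 4.0
ee_pos: [444.9, -273.6, 37.4]
eef_rot: [-2.257, 2.185, -0.001]
ft_force: [-0.3, -0.6, 0.4]
grip_width: 20.2
```

```bash
python3 -c "
from h import *
st();im=camera('scene');crop('scene',im,210,150,180,140,4,'s5.png')
im=camera('top');crop('top',im,250,180,160,90,5,'t5.png')
"
```

```text
t 4.0 board xy [ -7.2 -64.4] z 37.4 toolx ang vs board -90.02 tilt 0.04 F [-0.3 -0.6  0.4] w 20.2
```

View pics/s5.png

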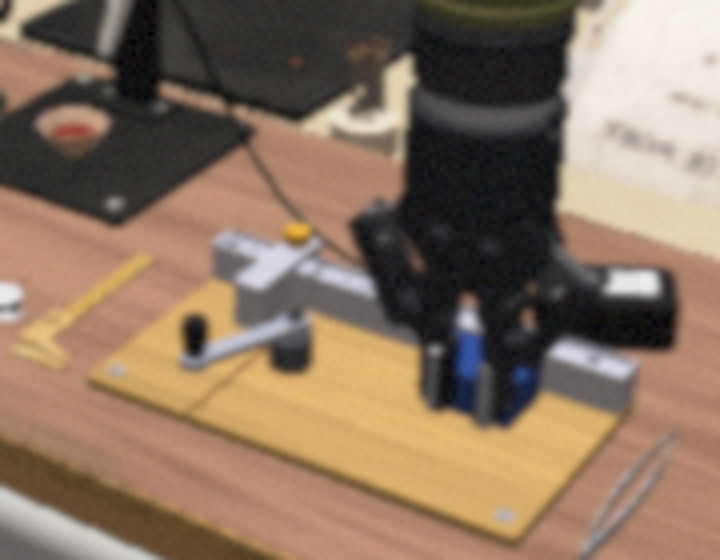

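View pics/t5.png

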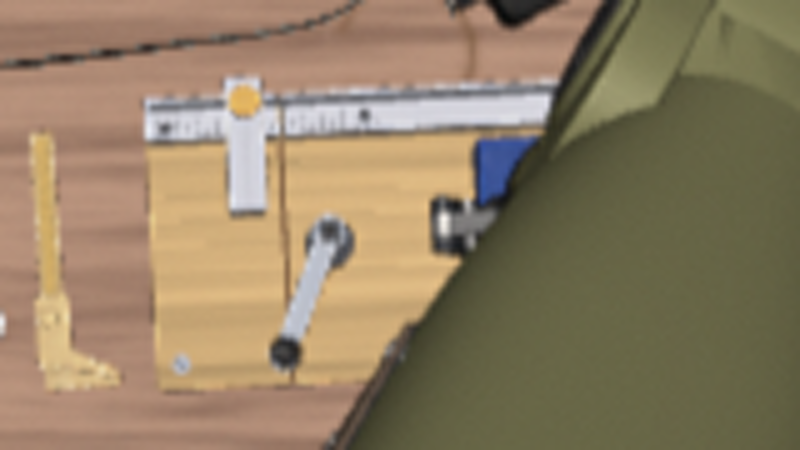

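The block is square to the fence. In the top view its edge is at y≈140 against the fence at ≈133, so a few millimetres remain. I'll continue in small steps.

Request:
step_arm:
  rows:
    - {"dx":0,"dy":-0.002,"dz":0,"turn":0,"claw":-0.53}
    - {"dx":0,"dy":-0.001,"dz":0,"turn":0,"claw":-0.53}
    - {"dx":0,"dy":-0.001,"dz":0,"turn":0,"claw":-0.53}
    - {"dx":0,"dy":-0.001,"dz":0,"turn":0,"claw":-0.53}
    - {"dx":0,"dy":0,"dz":0,"turn":0,"claw":-0.53}

```text
time_s: 4.72
ee_pos: [449.4, -273.5, 37.3]
eef_rot: [-2.257, 2.186, -0.0]
ft_force: [0.2, -0.0, 0.1]
grip_width: 20.1
```

```bash
python3 -c "
from h import *
st()"
```

```text
t 4.72 board xy [ -2.7 -64.4] z 37.3 toolx ang vs board -90.03 tilt 0.01 F [ 0.2 -0.   0.1] w 20.1
```

Request:
step_arm:
  rows:
    - {"dx":0,"dy":-0.001,"dz":0,"turn":0,"claw":-0.53}
    - {"dx":0,"dy":-0.001,"dz":0,"turn":0,"claw":-0.53}
    - {"dx":0,"dy":0,"dz":0,"turn":0,"claw":-0.53}

```text
time_s: 5.1
ee_pos: [451.5, -273.4, 37.3]
eef_rot: [-2.257, 2.185, -0.0]
ft_force: [-0.4, 0.5, 0.9]
grip_width: 20.2
```

Request:
step_arm:
  rows:
    - {"dx":0,"dy":-0.001,"dz":0,"turn":0,"claw":-0.53}
    - {"dx":0,"dy":0,"dz":0,"turn":0,"claw":-0.53}

```text
time_s: 5.35
ee_pos: [451.5, -273.4, 37.2]
eef_rot: [2.255, -2.185, -0.001]
ft_force: [-5.7, -0.1, 3.4]
grip_width: 20.1
```

The block met the fence at TCP x'≈-0.6 with about 6 N. I'll back off, rise and check joint 6 before turning.

Request:
step_arm:
  rows:
    - {"dx":0,"dy":0.006,"dz":0,"turn":0,"claw":-0.53}
    - {"dx":0,"dy":0.006,"dz":0,"turn":0,"claw":-0.53}
    - {"dx":0,"dy":0,"dz":-0.025,"turn":0,"claw":-1}
    - {"dx":0,"dy":0,"dz":-0.025,"turn":0,"claw":-1}

```text
time_s: 5.85
ee_pos: [439.8, -273.5, 87.6]
eef_rot: [-2.256, 2.186, 0.001]
ft_force: [0.7, -0.6, 0.2]
grip_width: 0.1
```

```bash
python3 -c "
from h import *
st();print(read_state()['qpos'].round(2))"
```

```text
t 5.85 board xy [-12.3 -64.1] z 87.6 toolx ang vs board -90.04 tilt 0.04 F [ 0.7 -0.6  0.2] w 0.1
[-0.56  0.29 -0.48  0.81  0.    2.55]
```

Request:
step_arm:
  rows:
    - {"dx":0.025,"dy":-0.02,"dz":0,"turn":0,"claw":-1}
    - {"dx":0.024,"dy":-0.02,"dz":0,"turn":0,"claw":-1}
    - {"dx":0,"dy":0,"dz":0,"turn":-10,"claw":-1}
    - {"dx":0,"dy":0,"dz":0,"turn":-10,"claw":-1}
    - {"dx":0,"dy":0,"dz":0,"turn":-10,"claw":-1}
    - {"dx":0,"dy":0,"dz":0,"turn":-10,"claw":-1}
    - {"dx":0,"dy":0,"dz":0,"turn":-10,"claw":-1}
    - {"dx":0,"dy":0,"dz":0,"turn":-10,"claw":-1}
    - {"dx":0,"dy":0,"dz":0,"turn":-10,"claw":-1}
    - {"dx":0,"dy":0,"dz":0,"turn":-10,"claw":-1}
    - {"dx":0,"dy":0,"dz":0,"turn":-10,"claw":-1}
    - {"dx":0,"dy":0,"dz":0.02,"turn":0,"claw":-1}
    - {"dx":0,"dy":0,"dz":0.02,"turn":0,"claw":-1}
    - {"dx":0,"dy":0,"dz":0,"turn":0,"claw":-1}

```text
time_s: 7.6
ee_pos: [480.5, -320.6, 45.9]
eef_rot: [-3.139, -0.05, 0.003]
ft_force: [0.2, 0.1, -0.1]
grip_width: -0.1
```

```bash
python3 -c "
from h import *
st();im=camera('scene');crop('scene',im,210,150,180,140,4,'s6.png')
im=camera('top');crop('top',im,250,180,160,90,5,'t6.png')
"
```

```text
t 7.6 board xy [  26.9 -112.5] z 45.9 toolx ang vs board -0.03 tilt 0.17 F [ 0.2  0.1 -0.1] w -0.1
```

View pics/s6.png

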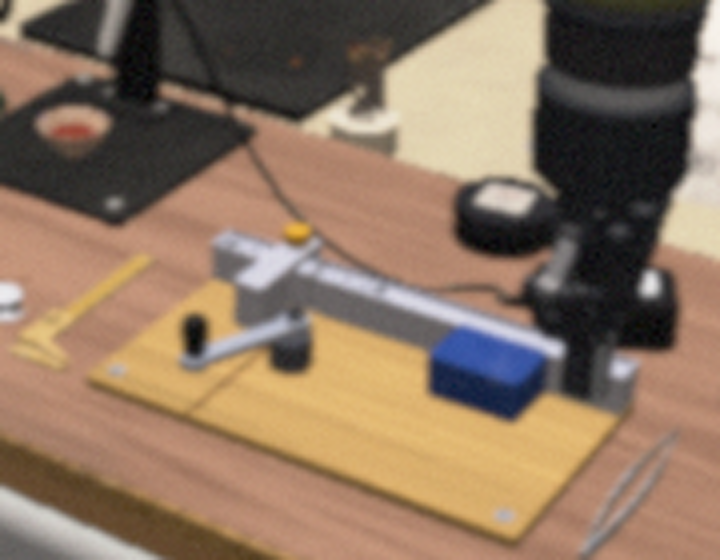

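View pics/t6.png

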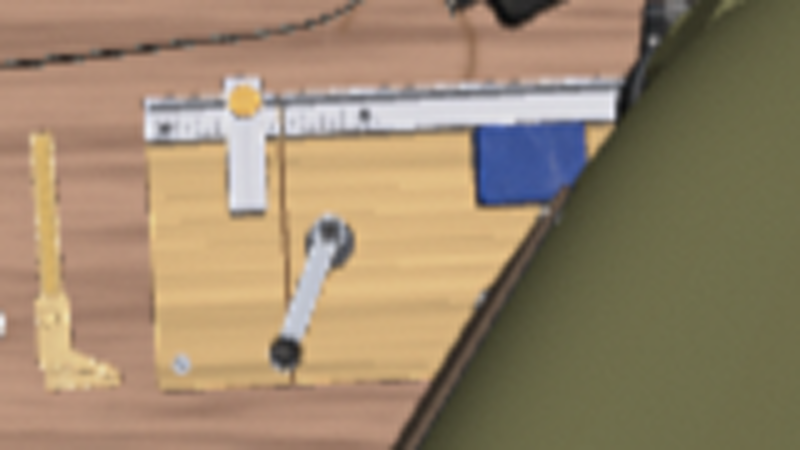

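The block lies flush along the fence, its +y end at about px x=477 in the top view. I'll lower and push along the fence towards the stop.

Request:
step_arm:
  rows:
    - {"dx":0.001,"dy":0,"dz":0.008,"turn":0,"claw":-1}
    - {"dx":0,"dy":-0.007,"dz":0,"turn":0,"claw":-1}
    - {"dx":0,"dy":-0.006,"dz":0,"turn":0,"claw":-1}
    - {"dx":0,"dy":-0.004,"dz":0,"turn":0,"claw":-1}
    - {"dx":0,"dy":-0.004,"dz":0,"turn":0,"claw":-1}
    - {"dx":0,"dy":-0.005,"dz":0,"turn":0,"claw":-1}
    - {"dx":0,"dy":-0.006,"dz":0,"turn":0,"claw":-1}
    - {"dx":0,"dy":-0.006,"dz":0,"turn":0,"claw":-1}
    - {"dx":0,"dy":-0.006,"dz":0,"turn":0,"claw":-1}
    - {"dx":0,"dy":-0.006,"dz":0,"turn":0,"claw":-1}
    - {"dx":0,"dy":-0.006,"dz":0,"turn":0,"claw":-1}
    - {"dx":0,"dy":-0.004,"dz":0,"turn":0,"claw":-1}
    - {"dx":0,"dy":0,"dz":0,"turn":0,"claw":-1}

```text
time_s: 9.32
ee_pos: [480.8, -260.7, 39.1]
eef_rot: [-3.14, -0.051, 0.0]
ft_force: [-0.1, -0.3, -0.2]
grip_width: -0.0
```

```bash
python3 -c "
from h import *
st();im=camera('scene');crop('scene',im,210,150,180,140,4,'s7.png')
im=camera('top');crop('top',im,250,180,160,90,5,'t7.png')
"
```

```text
t 9.32 board xy [ 29.1 -52.7] z 39.1 toolx ang vs board 0.0 tilt 0.05 F [-0.1 -0.3 -0.2] w -0.0
```

View pics/s7.png

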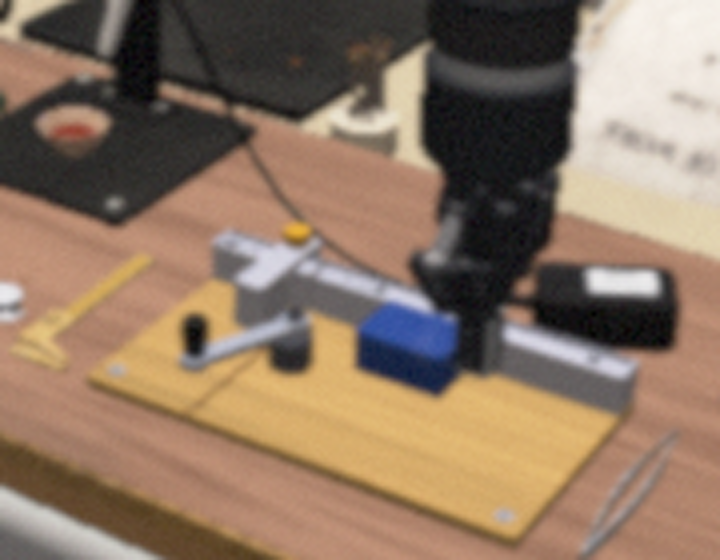

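View pics/t7.png

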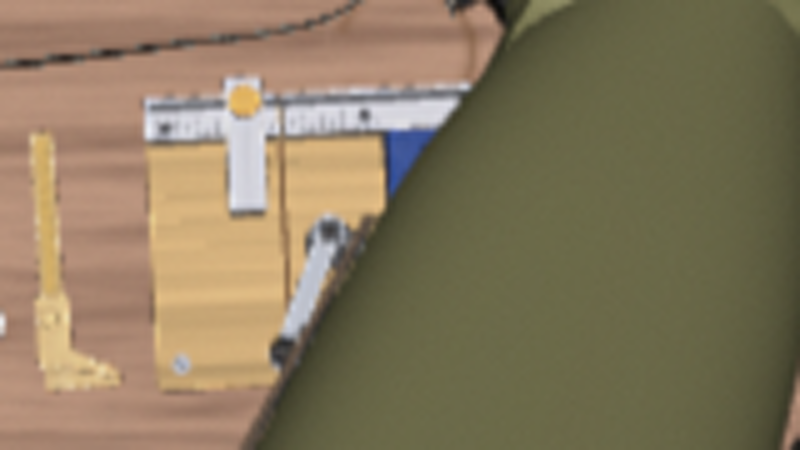

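It is sliding well, still on the fence, with its front at px x≈387. I'll go on to about 5 mm short of the stop.

Request:
step_arm:
  rows:
    - {"dx":0,"dy":-0.004,"dz":0,"turn":0,"claw":-1}
    - {"dx":0,"dy":-0.005,"dz":0,"turn":0,"claw":-1}
    - {"dx":0,"dy":-0.005,"dz":0,"turn":0,"claw":-1}
    - {"dx":0,"dy":-0.005,"dz":0,"turn":0,"claw":-1}
    - {"dx":0,"dy":-0.005,"dz":0,"turn":0,"claw":-1}
    - {"dx":0,"dy":-0.005,"dz":0,"turn":0,"claw":-1}
    - {"dx":0,"dy":-0.005,"dz":0,"turn":0,"claw":-1}
    - {"dx":0,"dy":-0.005,"dz":0,"turn":0,"claw":-1}
    - {"dx":0,"dy":-0.005,"dz":0,"turn":0,"claw":-1}
    - {"dx":0,"dy":-0.004,"dz":0,"turn":0,"claw":-1}
    - {"dx":0,"dy":-0.003,"dz":0,"turn":0,"claw":-1}
    - {"dx":0,"dy":0,"dz":0,"turn":0,"claw":-1}

```text
time_s: 10.92
ee_pos: [479.3, -210.2, 39.3]
eef_rot: [-3.141, -0.051, -0.0]
ft_force: [0.7, -0.0, -0.1]
grip_width: -0.1
```

Request:
step_arm:
  rows:
    - {"dx":0,"dy":-0.002,"dz":0,"turn":0,"claw":-1}
    - {"dx":0,"dy":-0.001,"dz":0,"turn":0,"claw":-1}
    - {"dx":0,"dy":0,"dz":0,"turn":0,"claw":-1}

```text
time_s: 11.3
ee_pos: [479.3, -207.4, 39.3]
eef_rot: [-3.141, -0.05, -0.0]
ft_force: [0.5, 0.8, 0.3]
grip_width: -0.2
```

Request:
step_arm:
  rows:
    - {"dx":0,"dy":-0.001,"dz":0,"turn":0,"claw":-1}
    - {"dx":0,"dy":0,"dz":0,"turn":0,"claw":-1}

```text
time_s: 11.55
ee_pos: [479.2, -206.4, 39.3]
eef_rot: [-3.141, -0.05, -0.0]
ft_force: [0.2, -0.5, -0.0]
grip_width: -0.0
```

Request:
step_arm:
  rows:
    - {"dx":0,"dy":-0.002,"dz":0,"turn":0,"claw":-1}
    - {"dx":0,"dy":-0.001,"dz":0,"turn":0,"claw":-1}
    - {"dx":0,"dy":0,"dz":0,"turn":0,"claw":-1}

```text
time_s: 11.92
ee_pos: [479.1, -203.3, 39.3]
eef_rot: [-3.141, -0.05, -0.0]
ft_force: [0.9, -0.9, 0.5]
grip_width: -0.0
```

Request:
step_arm:
  rows:
    - {"dx":0,"dy":-0.001,"dz":0,"turn":0,"claw":-1}
    - {"dx":0,"dy":0,"dz":0,"turn":0,"claw":-1}

```text
time_s: 12.18
ee_pos: [479.1, -202.4, 39.3]
eef_rot: [3.141, 0.05, 0.0]
ft_force: [0.4, -0.9, -0.1]
grip_width: 0.3
```

Request:
step_arm:
  rows:
    - {"dx":0,"dy":-0.001,"dz":0,"turn":0,"claw":-1}
    - {"dx":0,"dy":0,"dz":0,"turn":0,"claw":-1}

```text
time_s: 12.42
ee_pos: [479.2, -202.3, 39.4]
eef_rot: [3.139, 0.05, 0.0]
ft_force: [0.8, -4.8, -1.4]
grip_width: -0.2
```

Contact came with about 5 N. I'll back off, lift clear and look.

Request:
step_arm:
  rows:
    - {"dx":0,"dy":0.006,"dz":0,"turn":0,"claw":-1}
    - {"dx":0,"dy":0.008,"dz":0,"turn":0,"claw":-1}
    - {"dx":0,"dy":0,"dz":-0.03,"turn":0,"claw":-1}
    - {"dx":0,"dy":0.03,"dz":-0.03,"turn":0,"claw":-1}
    - {"dx":0,"dy":0.05,"dz":0,"turn":0,"claw":-1}
    - {"dx":0,"dy":0.05,"dz":0,"turn":0,"claw":-1}
    - {"dx":0,"dy":0,"dz":0,"turn":0,"claw":-1}

```text
time_s: 13.3
ee_pos: [483.8, -348.8, 99.3]
eef_rot: [3.14, 0.044, 0.002]
ft_force: [-0.7, 1.1, 0.7]
grip_width: -0.2
```

```bash
python3 -c "
from h import *
st();im=camera('scene');crop('scene',im,210,150,180,140,4,'s8.png')
im=camera('top');crop('top',im,250,180,160,90,5,'t8.png');cv2.imwrite('pics/t8f.png',im[:,:,::-1])
"
```

```text
t 13.3 board xy [  29.2 -140.8] z 99.3 toolx ang vs board -0.26 tilt 0.09 F [-0.7  1.1  0.7] w -0.2
```

View pics/s8.png

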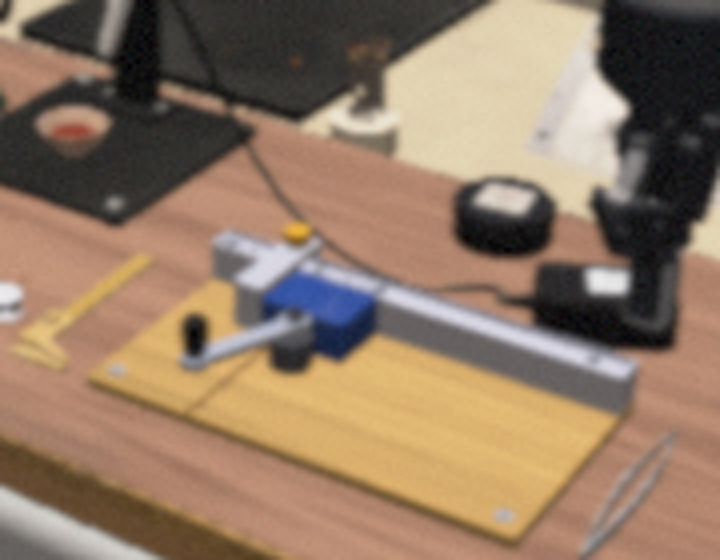

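View pics/t8.png

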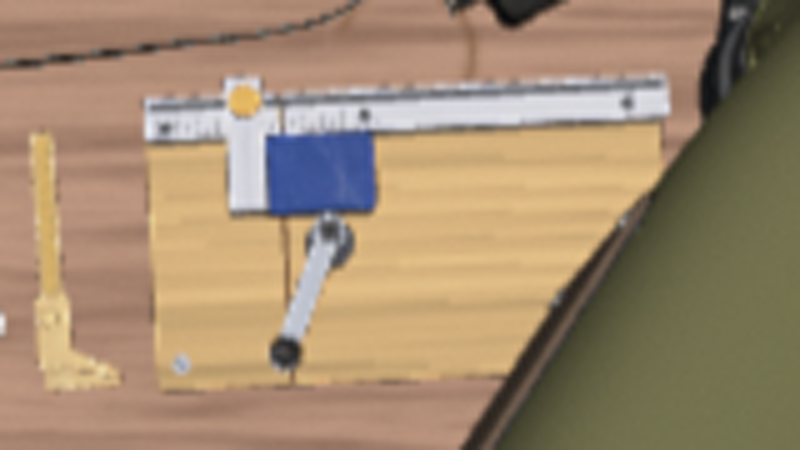

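```bash
cat > chk.py <<'E'
from h import *
def blk(n,im,roi,z=35):
    x0,y0,w,h=roi;k=8
    c=cv2.resize(np.ascontiguousarray(im[y0:y0+h,x0:x0+w]),None,fx=k,fy=k,interpolation=cv2.INTER_CUBIC)
    hsv=cv2.cvtColor(c,cv2.COLOR_RGB2HSV);m=cv2.inRange(hsv,(105,110,40),(130,255,255))
    cs,_=cv2.findContours(m,0,1);c=max(cs,key=cv2.contourArea)
    pts=np.array([w2b(ray(n,t(p[0],p[1],k,x0,y0),z)) for p in c[:,0]])
    r=cv2.minAreaRect(pts.astype(np.float32));print('rect board',np.round(r[0],1),np.round(r[1],1),round(r[2],1))
    for nm,s,a in (('+x',pts[:,0],1),('-x',-pts[:,0],1),('+y',pts[:,1],0),('-y',-pts[:,1],0)):
        o=pts[:,a];mid=(o.min()+o.max())/2
        sel=(s>s.max()-4)&(abs(o-mid)<(15 if a==1 else 11));q=np.polyfit(o[sel],(pts[:,1-a])[sel],1)
        print(nm,'pos',np.polyval(q,mid).round(1),'deg',np.degrees(np.arctan(q[0])).round(2))
if __name__=='__main__':
    im=cv2.imread('pics/t8f.png')[:,:,::-1];blk('top',im,(290,195,50,40))
E
python3 chk.py
```

```text
rect board [28.4 43.1] [49.2 36.8] 89.9
+x pos 46.0 deg -0.12
-x pos 10.8 deg -1.35
+y pos 67.4 deg 0.93
-y pos 18.8 deg -0.87
```

The block is seated at about (28.4, 43.1) and parallel to the board, with the stop's appearance unchanged. Now I'll go to the +y side of the knob.

Request:
step_arm:
  rows:
    - {"dx":0,"dy":-0.02,"dz":-0.005,"turn":0,"claw":-1}
    - {"dx":-0.01,"dy":-0.03,"dz":0,"turn":0,"claw":-1}
    - {"dx":-0.015,"dy":-0.035,"dz":0,"turn":0,"claw":-1}
    - {"dx":-0.015,"dy":-0.035,"dz":0,"turn":0,"claw":-1}
    - {"dx":-0.015,"dy":-0.035,"dz":0,"turn":0,"claw":-1}
    - {"dx":-0.015,"dy":-0.035,"dz":0,"turn":0,"claw":-1}
    - {"dx":-0.015,"dy":-0.03,"dz":0,"turn":0,"claw":-1}
    - {"dx":0,"dy":-0.015,"dz":0,"turn":0,"claw":-1}
    - {"dx":0,"dy":0,"dz":0,"turn":0,"claw":-1}
    - {"dx":0,"dy":0,"dz":0,"turn":0,"claw":-1}

```text
time_s: 14.65
ee_pos: [392.1, -113.5, 104.6]
eef_rot: [3.141, 0.051, 0.002]
ft_force: [-0.0, -0.1, 0.9]
grip_width: -0.1
```

```bash
python3 -c "
from h import *
st()
"
```

```text
t 14.65 board xy [-54.8  97.3] z 104.6 toolx ang vs board -0.01 tilt 0.07 F [-0.  -0.1  0.9] w -0.1
```

Request:
step_arm:
  rows:
    - {"dx":-0.002,"dy":0,"dz":0.02,"turn":0,"claw":-1}
    - {"dx":0,"dy":0,"dz":0.02,"turn":0,"claw":-1}
    - {"dx":0,"dy":0,"dz":0.006,"turn":0,"claw":-1}
    - {"dx":0,"dy":0,"dz":0,"turn":0,"claw":-1}

```text
time_s: 15.15
ee_pos: [389.2, -113.7, 58.2]
eef_rot: [-3.141, -0.049, 0.001]
ft_force: [0.3, 0.2, -0.0]
grip_width: -0.2
```

```bash
python3 -c "
from h import *
st();im=camera('scene');crop('scene',im,210,150,180,140,4,'s9.png')
"
```

```text
t 15.15 board xy [-57.7  97.2] z 58.2 toolx ang vs board -0.08 tilt 0.05 F [ 0.3  0.2 -0. ] w -0.2
```

View pics/s9.png

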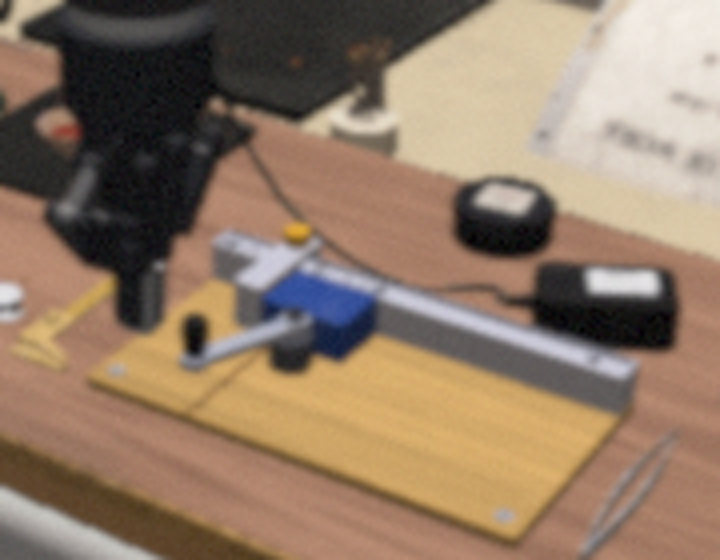

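The shut fingers stand beside the knob on its stop side, with about 14 mm to go. I'll push towards -y.

Request:
step_arm:
  rows:
    - {"dx":0,"dy":0.006,"dz":0,"turn":0,"claw":-1}
    - {"dx":0,"dy":0.005,"dz":0,"turn":0,"claw":-1}
    - {"dx":0,"dy":0.004,"dz":0,"turn":0,"claw":-1}
    - {"dx":0,"dy":0.004,"dz":0,"turn":0,"claw":-1}
    - {"dx":0,"dy":0.004,"dz":0,"turn":0,"claw":-1}
    - {"dx":0,"dy":0.004,"dz":0,"turn":0,"claw":-1}
    - {"dx":0,"dy":0.004,"dz":0,"turn":0,"claw":-1}
    - {"dx":0,"dy":0.004,"dz":0,"turn":0,"claw":-1}
    - {"dx":0,"dy":0.004,"dz":0,"turn":0,"claw":-1}
    - {"dx":0,"dy":0.004,"dz":0,"turn":0,"claw":-1}
    - {"dx":0,"dy":0.004,"dz":0,"turn":0,"claw":-1}
    - {"dx":0,"dy":0.004,"dz":0,"turn":0,"claw":-1}
    - {"dx":0,"dy":0.003,"dz":0,"turn":0,"claw":-1}
    - {"dx":0,"dy":0,"dz":0,"turn":0,"claw":-1}

```text
time_s: 16.95
ee_pos: [391.3, -167.7, 58.4]
eef_rot: [3.141, 0.05, 0.001]
ft_force: [1.0, 0.4, 1.1]
grip_width: 0.2
```

```bash
python3 -c "
from h import *
st();im=camera('scene');crop('scene',im,210,150,180,140,4,'s10.png')
"
```

```text
t 16.95 board xy [-57.4  43.2] z 58.4 toolx ang vs board -0.05 tilt 0.04 F [1.  0.4 1.1] w 0.2
```

View pics/s10.png

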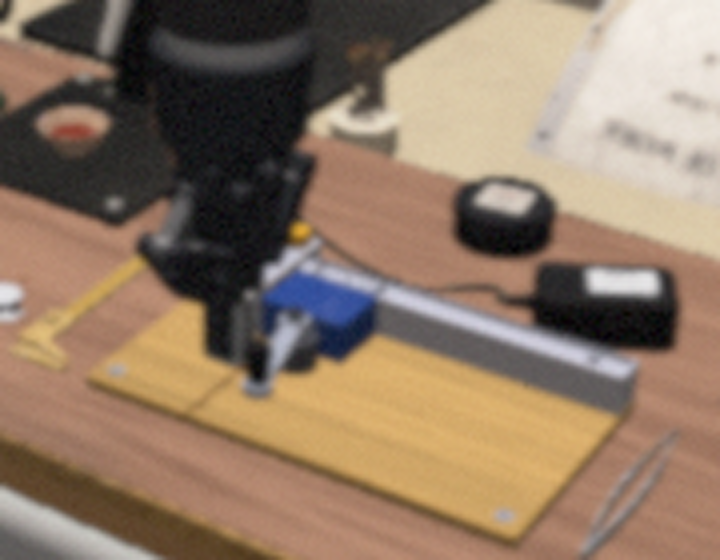

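The lever is turning, with the knob at (258,355) in the crop. I'll continue to where the bite is expected, moving x inward.

Request:
step_arm:
  rows:
    - {"dx":0.001,"dy":0.003,"dz":0,"turn":0,"claw":-1}
    - {"dx":0.001,"dy":0.003,"dz":0,"turn":0,"claw":-1}
    - {"dx":0.001,"dy":0.003,"dz":0,"turn":0,"claw":-1}
    - {"dx":0.002,"dy":0.003,"dz":0,"turn":0,"claw":-1}
    - {"dx":0.002,"dy":0.002,"dz":0,"turn":0,"claw":-1}
    - {"dx":0,"dy":0,"dz":0,"turn":0,"claw":-1}

```text
time_s: 17.75
ee_pos: [398.7, -181.3, 58.3]
eef_rot: [3.141, 0.05, 0.001]
ft_force: [-0.6, -0.2, -0.5]
grip_width: 0.3
```

Request:
step_arm:
  rows:
    - {"dx":0.001,"dy":0.002,"dz":0,"turn":0,"claw":-1}
    - {"dx":0.001,"dy":0.002,"dz":0,"turn":0,"claw":-1}
    - {"dx":0,"dy":0,"dz":0,"turn":0,"claw":-1}

```text
time_s: 18.12
ee_pos: [400.6, -185.2, 58.3]
eef_rot: [3.141, 0.05, 0.0]
ft_force: [0.6, 0.6, -0.3]
grip_width: 0.2
```

Request:
step_arm:
  rows:
    - {"dx":0.001,"dy":0.002,"dz":0,"turn":0,"claw":-1}
    - {"dx":0.001,"dy":0.001,"dz":0,"turn":0,"claw":-1}
    - {"dx":0,"dy":0,"dz":0,"turn":0,"claw":-1}

```text
time_s: 18.5
ee_pos: [402.5, -187.9, 58.2]
eef_rot: [-3.141, -0.05, 0.0]
ft_force: [-0.5, 1.6, 0.8]
grip_width: 0.3
```

Request:
step_arm:
  rows:
    - {"dx":0.001,"dy":0.001,"dz":0,"turn":0,"claw":-1}
    - {"dx":0.001,"dy":0.001,"dz":0,"turn":0,"claw":-1}
    - {"dx":0,"dy":0,"dz":0,"turn":0,"claw":-1}

```text
time_s: 18.88
ee_pos: [404.3, -189.6, 58.1]
eef_rot: [-3.141, -0.05, 0.001]
ft_force: [-1.7, 3.5, 0.7]
grip_width: -0.1
```

Request:
step_arm:
  rows:
    - {"dx":0.001,"dy":0.001,"dz":0,"turn":0,"claw":-1}
    - {"dx":0,"dy":0,"dz":0,"turn":0,"claw":-1}

```text
time_s: 19.12
ee_pos: [405.3, -190.6, 58.1]
eef_rot: [-3.141, -0.05, 0.001]
ft_force: [-2.5, 3.6, 0.9]
grip_width: 0.1
```

The cam is biting, with the force rising. I'll tighten a little more.

Request:
step_arm:
  rows:
    - {"dx":0.001,"dy":0.001,"dz":0,"turn":0,"claw":-1}
    - {"dx":0,"dy":0,"dz":0,"turn":0,"claw":-1}

```text
time_s: 19.38
ee_pos: [406.4, -191.6, 58.2]
eef_rot: [-3.141, -0.05, 0.001]
ft_force: [-3.3, 3.2, -0.5]
grip_width: 0.1
```

Request:
step_arm:
  rows:
    - {"dx":0.001,"dy":0.001,"dz":0,"turn":0,"claw":-1}
    - {"dx":0,"dy":0,"dz":0,"turn":0,"claw":-1}

```text
time_s: 19.62
ee_pos: [407.3, -192.4, 58.1]
eef_rot: [-3.14, -0.05, 0.001]
ft_force: [-3.2, 4.5, 0.5]
grip_width: 0.1
```

Request:
step_arm:
  rows:
    - {"dx":0.001,"dy":0.001,"dz":0,"turn":0,"claw":-1}
    - {"dx":0.001,"dy":0.001,"dz":0,"turn":0,"claw":-1}
    - {"dx":0,"dy":0,"dz":0,"turn":0,"claw":-1}

```text
time_s: 20.0
ee_pos: [409.1, -194.0, 58.0]
eef_rot: [-3.14, -0.05, 0.002]
ft_force: [-4.3, 5.5, 0.2]
grip_width: -0.1
```

About 7 N now. I'll withdraw towards +y, rise and move aside to check.

Request:
step_arm:
  rows:
    - {"dx":0,"dy":-0.004,"dz":0,"turn":0,"claw":-1}
    - {"dx":0,"dy":-0.008,"dz":0,"turn":0,"claw":-1}
    - {"dx":0,"dy":0,"dz":-0.03,"turn":0,"claw":-1}
    - {"dx":0,"dy":0,"dz":-0.04,"turn":0,"claw":-1}
    - {"dx":0,"dy":0.05,"dz":-0.03,"turn":0,"claw":-1}
    - {"dx":0,"dy":0.06,"dz":0,"turn":0,"claw":-1}
    - {"dx":0,"dy":0.06,"dz":0,"turn":0,"claw":-1}
    - {"dx":0,"dy":0.05,"dz":0,"turn":0,"claw":-1}
    - {"dx":0,"dy":0,"dz":0,"turn":0,"claw":-1}

```text
time_s: 21.12
ee_pos: [417.1, -406.3, 158.5]
eef_rot: [3.138, 0.045, 0.002]
ft_force: [-0.2, 0.5, -0.1]
grip_width: -0.2
```

```bash
python3 -c "
from chk import *
st();im=camera('scene');crop('scene',im,210,150,180,140,4,'s11.png')
im=camera('top');crop('top',im,250,180,160,90,5,'t11.png');cv2.imwrite('pics/t11f.png',im[:,:,::-1]);blk('top',im,(290,195,50,40))
"
```

```text
t 21.12 board xy [ -39.3 -196.1] z 158.5 toolx ang vs board -0.24 tilt 0.19 F [-0.2  0.5 -0.1] w -0.2
rect board [28.6 43.1] [37.  49.2] 0.1
+x pos 46.1 deg -0.02
-x pos 10.8 deg 0.06
+y pos 67.4 deg 0.92
-y pos 18.8 deg -0.86
```

View pics/s11.png

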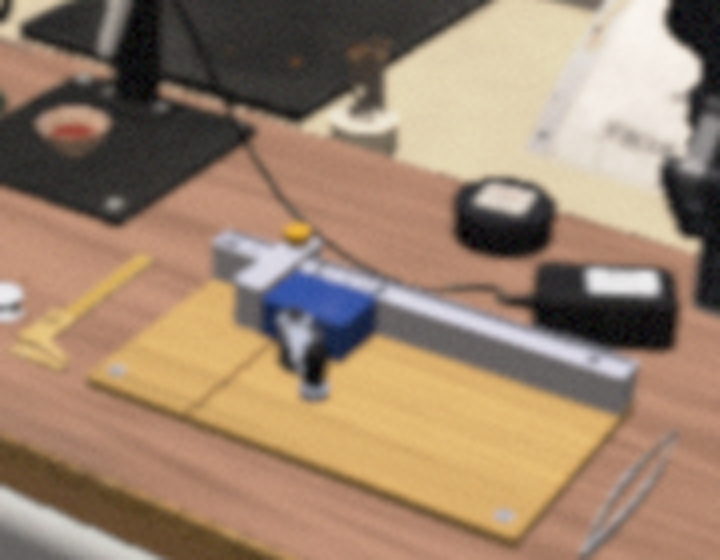

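View pics/t11.png

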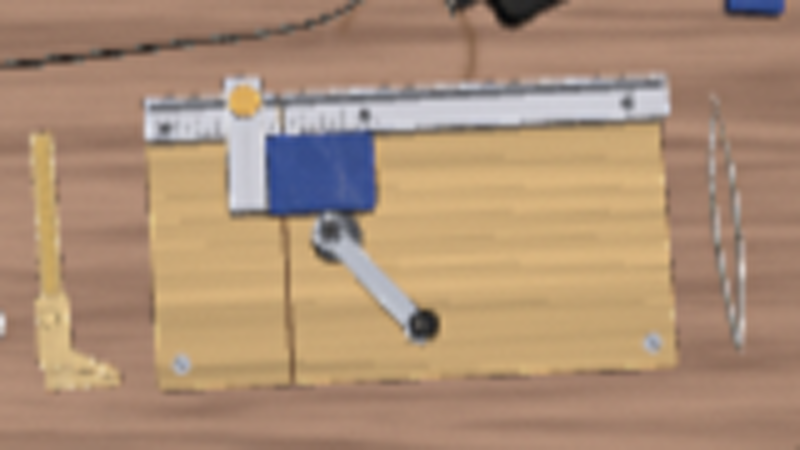

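```bash
python3 -c "
from h import *
k=w2b(ray('top',t(424,323),58));b=k-[0,40];print(k,np.hypot(*b),np.degrees(np.arctan2(b[1],b[0]))%360-150)
e=w2b([409.1,-194.0]);print('pushed to y',e[1]-18.2)
k=w2b(ray('top',t(286,350),58));b=k-[0,40];print(np.degrees(np.arctan2(b[1],b[0]))%360-150)
a=cv2.imread('pics/top0.png');c=cv2.imread('pics/t11f.png');print(cv2.absdiff(a,c)[180:270,250:270].max(),cv2.absdiff(a,c)[180:205,280:330].max(),cv2.absdiff(a,c)[180:270,390:405].max())
"
```

```text
[-46.4172028    0.38940312] 61.020948047619136 70.47612468995064
pushed to y -1.8789051687619356
6.301332964451717
14 15 14
```

```bash
python3 -c "
from h import *
st();print(close_job())"
```

```text
t 21.23 board xy [ -39.7 -192.5] z 158.2 toolx ang vs board -0.08 tilt 0.01 F [-0.6  0.6 -0.5] w 0.1
the job is handed in; nothing more can be done
None
```

The block is against the fence and the length stop with the cam gripping it, and I handed the job in at about 21 s. I only pushed with the fingertips: first square onto the fence (about 6 N), then along it to the stop (about 5 N). After that I swung the lever until it bit and tightened it to about 7 N at the knob.

Last checks, after the arm had moved clear:
- **Block:** it measures at about (28.6, 43.1) mm on the board, within about 0.1° of parallel by its outline. It shows no visible gap to the fence or the stop. Fits of its two short ends alone came out at about ±0.9°; I put that down to coarse pixels and did not resolve it.
- **Lever:** it stayed where I left it, at about 70° of swing.
- **Surroundings:** around the stop, slide gauge and tweezers, the before and after pictures differ only by noise. I did not compare the tin, loupe and saw by numbers, but the arm never worked near them.
- **Grip force:** I could not measure the cam's own pressure on the block. I infer it from the rise in knob force, from about 1 N swinging free to about 7 N after the bite.

One early move call was refused because its rows lacked some fields; nothing moved.

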